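Refit the sprung roller in the kitchen-roll stand

ROBOT

A 6-joint arm with a two-finger parallel gripper is mounted at the origin on the work surface. World frame = base frame: x ahead of the robot, y to its left, z up, the work surface at z = 0. Lengths are in m, angles in rad, forces in N, time in s.
With the tool pointing down it reaches from about 0.35 to 0.975 m from the base axis. Payload 4.9 kg.
Tool frame: the origin (TCP) lies midway between the tips of the shut fingers; the grasp point (between the pads) lies 19 mm behind it; z points along the fingers, y is the direction in which the jaws open and shut (so a half turn about z gives the same grasp; the last joint's range is limited). The gripper opens to 85 mm and grips with 20 to 120 N. Pads are 22 mm wide; open, the fingers measure 114 mm over their backs; the gripper's body (76 mm by 85 mm) begins 54 mm behind the grasp point. The pads swing forward as they close: fully open they stand 13 mm farther back than shut.
Start: joints at [1.086, 0.053, 1.613, -0, 1.476, -0.119], TCP at [0.224, 0.584, 0.231] pointing down, gripper open.
Joint ranges: [-3.01, 3.01], [-1.01, 2.22], [0.06, 2.58], [-1.02, 4.17], [0.09, 2.62], [-3.14, 3.14]. Speed limits (rad/s): [2.57, 2.57, 3.14, 3.14, 3.14, 3.14].

INTERFACE

Orientations are given as a unit quaternion [w, x, y, z].
In Python, from plant import manip, cams gives the robot as it stands.
- The arm moves only by the tool jog_arm, never from a script. Its argument "targets" is a list of rows, each a list of 4 numbers: the shift along the tool's x, y, z in m, then the turn about the tool's z in degrees. A call has 1 to 5 rows; each row is the pose to reach, as a shift and turn from the pose commanded when the call began, along the tool's axes at that moment; what a row does not reach only later rows make up. A row lasts 1/12 s, in which the tool goes at most 41.7 mm and 7.16 degrees, less where a joint would pass 70% of its speed; a pose out of reach is approached as far as the arm can. A call with a gripper value outside its range is refused whole. "fingers" is the opening, from 0 (shut) to 1 (fully open), set as the call begins (left out, the last holds). The fingers move at their own pace and stop on an object; the grip force is fixed at half the most. Time passes only in rows, so rows that repeat a pose let the fingers close. It gives the time, the measured TCP pose, the force and the opening at its end, in the units of the state.
- manip.state(): the state, without advancing time (a new reading comes with each control period).
- cams.grab_frame(name): name is "side" or "top" or "wrist"; returns the picture (420x560x3 uint8, red, green, blue); there is no depth.
- cams.get_calibration(name): a dict with "camera_matrix" (3x3 intrinsics, pixels), "distortion" ([k1, k2, p1, p2, k3] as OpenCV has them; the pictures are not rectified), "cam_to_world" (4x4, takes a point from camera to world coordinates). Camera axes: x right, y up, looking along -z (the intrinsics and any distortion apply to the point x, -y, -z); pixel columns grow to the right and rows downward; lengths in m; the calibration is good to about 2 mm. A picture is of the moment at which its call begins: read the wrist's pose just before it. get_calibration takes no time and is no camera call; for the wrist camera it gives the pose at the moment of the call.
- manip.job_done(): hands the job in, once; it reports no verdict.
The state is a dict: "time": time; "joint_pos": joint angles; "joint_vel": joint speeds; "joint_efforts": joint torques, N m; "tool_pos": TCP position; "tool_rot": TCP orientation; "contact_force": force on the tool from outside, world axes, zero at the start; "ft_torque": the same for the moment, N m; "gripper_width": opening from 0.0 (shut) to 1.0 (fully open).
Only numpy, scipy, OpenCV 4.12 (cv2) and the standard library are available. Lean on these libraries where they do the work, as an engineer would, in place of code of your own. Each camera call takes 0.05 s, during which the arm holds its last target. There are 200 camera calls.

TASK

Take the spring-loaded roller out of its wooden cradle and fit it into the kitchen-roll stand: squeeze its sprung end in so that it passes between the two metal uprights, then let it spring out so that both end pins sit in the uprights' pockets. Press gently (never bottom the spring out hard against the stand), leave the roller there level and free of the gripper, and leave the mug, soap bottle and tin alone.

Things in the scene. Friction and masses are not known exactly. Their poses are not given: they have to be found in the camera images.
- roller_mid (a point): Middle of the white plastic roller, on its axis, half-way between the tips of its two end pins; y runs along the roller to the sprung end. 262 mm long when free, about 0.17 kg. Its thick tube, 30 mm in diameter, runs from y = -117 to +75 mm: grip it near this point. It may be fitted either way round.
- roller_pin (a point): Tip of the roller's fixed end pin, on the axis, at y = -131 mm from roller_mid. The pin is 10 mm thick with a domed end and stands 14 mm out of the thick tube.
- roller_mouth (a point): Mouth of the thick tube, on the axis, at y = +75 mm. Out of it stands the sprung tube, 22 mm in diameter, to y = +117 mm, then its pin, like the fixed one, to +131 mm. Sprung tube and pin slide in together by up to 21 mm: the spring yields at 4 N and takes 0.5 N more per mm, 14.5 N when fully in, where it stops hard; grease damps it (1 N at 10 mm/s).
- cradle: Fixed dark wooden cradle where the roller lies at the start, its axis 45 mm above the worktop, along the cradle's y. Origin at the underside. Two notched supports, 12 mm thick, up to 44 mm high, 60 mm wide, at y = -85 and +58 mm; between them only a base 10 mm high, so that fingers have room about the roller's middle.
- stand: Fixed kitchen-roll stand; origin centred under its wooden base, 110 (x) x 350 (y) x 20 mm. On it slides an aluminium yoke: a floor bar, its top 25 mm above the worktop, with an upright at each end, facing each other along y. The yoke is clamped anywhere within 24 mm either way of centre along y. Not measured: feel or see it. Press on it with under 30 N.
- stand_mid (a point): Point of the wooden base's frame, over its centre, 75 mm above the worktop; y along the base. Each upright has in its inner face a blind pocket, 17 mm wide (x), 16 mm high, 8 mm deep, centred at x = 0, z = 0 of this point. The inner faces are 240 mm apart, at y = +120 and -120 mm if the yoke is centred. The seated roller's axis lies 3 mm below this point.
- stand_plus (a point): Middle of the top edge of the wooden base's +y end. The uprights are 40 mm wide (x), 12 mm thick, with tops 88 mm above the worktop. The roller goes in tilted about 0.2 rad: sprung pin in a pocket, pressed in along its axis by 16 to 20 mm, the other pin then swings down inside its upright (needs 15 mm) and springs into its pocket.
- soap: Amber soap bottle 60 mm in diameter, 170 mm high; a bystander. Origin at the underside.
- mug: White mug 80 mm in diameter, 90 mm high; a bystander. Origin at the underside.
- tin: Steel tin 74 mm in diameter, 110 mm high; a bystander. Origin at the underside.

How it is judged:
At the end, for the whole second after the job is handed in: The roller rests with both pins sprung out in the pockets: its middle and fixed pin 6 mm below to 3.5 mm above stand_mid, within 6 mm of the centre plane, its middle within 40 mm along y, aligned within 0.04 rad, at rest and pressing on the uprights with over 6 N in all (both ends added) (z of roller_mid in the frame of stand_mid between -0.006 and 0.0035 m and z of roller_pin in the frame of stand_mid between -0.006 and 0.0035 m and x of roller_mid in the frame of stand_mid between -0.006 and 0.006 m and x of roller_pin in the frame of stand_mid between -0.006 and 0.006 m and y of roller_mid in the frame of stand_mid between -0.04 and 0.04 m and angle between the y axis of roller_mid and the y axis of stand_mid, either way round below 0.04 rad and linear speed of roller below 0.02 m/s and contact force between roller and stand above 6 N); the robot touches nothing.
It fails at once if the roller is pressed against the stand with more than 30 N, both ends added (contact force between roller and stand above 30 N).
It fails at once if a bystander is moved by more than 30 mm (distance of any of soap, mug, tin from where it was at the start of the episode above 0.03 m).
It also fails if it takes over 54 s, if anything falls off the work surface, if the arm or the gripper's body presses on something with over 40 N, if the wrist force passes 120 N, or if a joint passes its speed limit or range.

## Working session

There is one attempt and no reset: what is moved stays moved. The work goes in short steps, Python scripts to look and compute and a tool call to move; the robot and the scene stay as the last step left them, time stands still between calls to the robot, and variables do not carry over. Pictures are saved under pics/ and viewed, about 8 in all and at most 12, crops included, and the job is handed in when it is done.

Besides the shell and the picture viewer there is one more tool, called after ">>>" as a command line: name --pt "numbers of a row" for each row, then --argument value for the rest. jog_arm: Moves the arm, as the interface text tells. Its arguments: {"type":"object","properties":{"targets":{"type":"array"},"fingers":{"type":"number"}},"required":["targets"]}

```bash
mkdir -p pics; ls; cat > h.py <<'E'
import numpy as np, cv2
from plant import manip, cams
def grab(n,f):
    c=cams.get_calibration(n); im=cams.grab_frame(n); cv2.imwrite('pics/'+f,im[:,:,::-1]); np.savez('pics/'+f+'.npz',K=c['camera_matrix'],D=c['distortion'],T=c['cam_to_world']); return im
def ray(f,uv):
    z=np.load('pics/'+f+'.npz'); p=cv2.undistortPoints(np.array([[uv]],float),z['K'],z['D'])[0,0]
    T=z['T']; d=T[:3,:3]@np.array([p[0],-p[1],-1]); return T[:3,3],d/np.linalg.norm(d)
def onz(f,uv,h):
    o,d=ray(f,uv); return o+d*(h-o[2])/d[2]
def proj(f,P):
    z=np.load('pics/'+f+'.npz'); T=z['T']; p=T[:3,:3].T@(np.array(P,float)-T[:3,3]); p=p*[1,-1,-1]
    return cv2.projectPoints(p[None],np.zeros(3),np.zeros(3),z['K'],z['D'])[0][0,0]
def cross(f1,u1,f2,u2):
    o1,d1=ray(f1,u1);o2,d2=ray(f2,u2)
    s=np.linalg.lstsq(np.c_[d1,-d2],o2-o1,rcond=None)[0]; a=o1+s[0]*d1;b=o2+s[1]*d2
    return (a+b)/2,np.linalg.norm(a-b)
E
python3 - <<'E'
from h import *
print(manip.state())
for n in ['side','top','wrist']:
    grab(n,n+'0.png'); z=np.load(f'pics/{n}0.png.npz'); print(n,z['K'].round(1).tolist(),z['D'],z['T'].round(3).tolist())
a=[cv2.imread(f'pics/{n}0.png') for n in ['top','side']]
cv2.imwrite('pics/ts.png',cv2.resize(np.vstack(a),(560,840))[:, :])
E
```

```text
pics
{'time': 0.0, 'joint_pos': array([ 1.08598195e+00,  5.33647628e-02,  1.61431653e+00,  4.46490069e-06,
        1.47598072e+00, -1.19047504e-01]), 'joint_vel': array([-0.00108628,  0.00058121, -0.00076942, -0.00014166, -0.0005001 ,
        0.00101513]), 'joint_efforts': array([ 1.75445424e-03, -3.93672252e+01, -3.70184433e+01,  4.51239123e-05,
        6.72900627e-03, -1.77163867e-05]), 'tool_pos': array([0.22327269, 0.58308709, 0.23004465]), 'tool_rot': array([-3.09798364e-04,  1.81865790e-01,  9.83322818e-01, -9.87213639e-04]), 'contact_force': array([-0.36803534, -0.19979989,  0.60623473]), 'ft_torque': array([ 0.00668256, -0.04159723,  0.02411336]), 'gripper_width': 0.9992869203936785}
side [[509.4, 0.0, 284.5], [0.0, 509.4, 206.5], [0.0, 0.0, 1.0]] [-0.05484431  0.          0.          0.          0.        ] [[-0.978, 0.124, -0.169, 0.444], [-0.209, -0.523, 0.826, 1.017], [0.014, 0.843, 0.538, 0.736], [0.0, 0.0, 0.0, 1.0]]
top [[473.9, 0.0, 272.0], [0.0, 473.9, 213.7], [0.0, 0.0, 1.0]] [-0.05780511  0.          0.          0.          0.        ] [[0.06, 0.974, -0.22, 0.402], [-0.998, 0.06, -0.008, 0.001], [0.006, 0.221, 0.975, 1.215], [0.0, 0.0, 0.0, 1.0]]
wrist [[377.7, 0.0, 280.0], [0.0, 377.7, 207.2], [0.0, 0.0, 1.0]] [-0.04318538  0.          0.          0.          0.        ] [[0.357, -0.888, -0.29, 0.149], [0.934, 0.339, 0.112, 0.612], [-0.001, -0.31, 0.951, 0.374], [0.0, 0.0, 0.0, 1.0]]
```

View pics/top0.png

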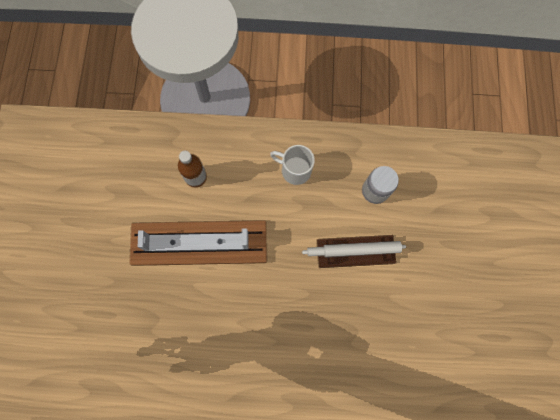

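View pics/side0.png

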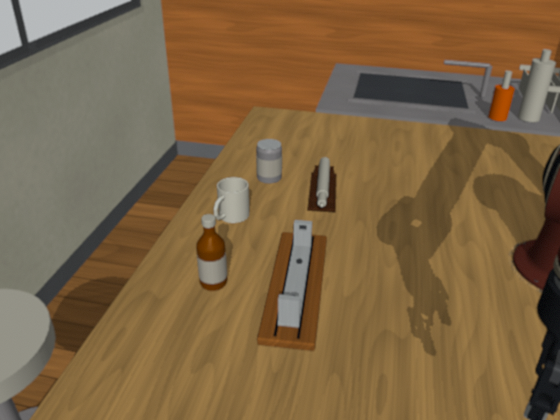

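Top view: stand with base corners about (131,223)–(267,263), and roller from sprung pin (303,252) to fixed pin (405,247). The soap, mug and tin stand well behind both. The side view confirms this, with the sprung end nearer the stand.

```bash
python3 - <<'E'
from h import *
a=cv2.imread('pics/top0.png')[205:285,115:425]; b=cv2.imread('pics/side0.png')[140:360,230:360]
a=cv2.resize(a,None,fx=2.5,fy=2.5,interpolation=cv2.INTER_CUBIC); b=cv2.resize(b,None,fx=2.7,fy=2.7,interpolation=cv2.INTER_CUBIC)
im=np.zeros((600,790,3),np.uint8); im[:a.shape[0],:a.shape[1]]=a
b2=cv2.resize(cv2.imread('pics/side0.png')[140:350,250:350],None,fx=1.9,fy=1.9)
im[200:200+b2.shape[0],:b2.shape[1]]=b2
cv2.imwrite('pics/z1.png',im[:, :])
# roller: bright low-saturation mask in top
for n in ['top','side']:
    f=n+'0.png'; im=cv2.imread('pics/'+f); h=cv2.cvtColor(im,cv2.COLOR_BGR2HSV)
    m=((h[...,1]<70)&(h[...,2]>90)).astype(np.uint8)
    k,l,s,c=cv2.connectedComponentsWithStats(m)
    for i in range(1,k):
        if s[i,4]>60 and s[i,0]>110: 
            p=np.argwhere(l==i)[:,::-1]; r=cv2.minAreaRect(p.astype(np.float32)); print(n,s[i],c[i].round(1),np.array(cv2.boxPoints(r)).round(1).tolist())
    m=((h[...,1]>130)&(h[...,2]<140)&(h[...,2]>60)).astype(np.uint8)
E
```

```text
top [ 270  145   45   40 1164] [295.4 163.4] [[268.70001220703125, 152.8000030517578], [300.5, 133.39999389648438], [323.0, 170.39999389648438], [291.20001220703125, 189.8000030517578]]
top [179 150  12  14 127] [184.6 156.5] [[179.0, 150.0], [190.0, 150.0], [190.0, 163.0], [179.0, 163.0]]
top [362 166  37  38 996] [379.9 184.1] [[355.29998779296875, 190.10000610351562], [381.79998779296875, 159.1999969482422], [404.1000061035156, 178.39999389648438], [377.6000061035156, 209.3000030517578]]
top [183 171  22  15 141] [194.7 179.9] [[182.6999969482422, 177.10000610351562], [202.39999389648438, 170.89999389648438], [205.8000030517578, 181.8000030517578], [186.1999969482422, 188.10000610351562]]
top [ 137  228  111   23 1725] [194.6 241.3] [[136.6999969482422, 230.0], [247.0, 227.89999389648438], [247.39999389648438, 248.89999389648438], [137.10000610351562, 251.0]]
top [ 302  241  104   16 1107] [355.5 249. ] [[301.6000061035156, 246.0], [404.70001220703125, 240.3000030517578], [405.3999938964844, 252.1999969482422], [302.29998779296875, 257.8999938964844]]
side [ 316   49  244   87 748
[... 832 characters left out ...]
5], [221.6999969482422, 159.0]]
side [316 157  14  50 487] [323.1 181.7] [[314.8999938964844, 205.5], [319.79998779296875, 156.39999389648438], [331.6000061035156, 157.60000610351562], [326.70001220703125, 206.6999969482422]]
side [ 202  177   47   51 1575] [229.4 202.1] [[202.0, 177.0], [248.0, 177.0], [248.0, 227.0], [202.0, 227.0]]
side [ 278  220   34  108 2099] [295.4 276.3] [[273.79998779296875, 324.3999938964844], [289.6000061035156, 217.8000030517578], [313.8999938964844, 221.39999389648438], [298.1000061035156, 328.0]]
side [197 255  30  29 614] [212.3 270.6] [[196.8000030517578, 258.1000061035156], [225.0, 255.0], [227.89999389648438, 281.5], [199.6999969482422, 284.6000061035156]]
```

View pics/z1.png

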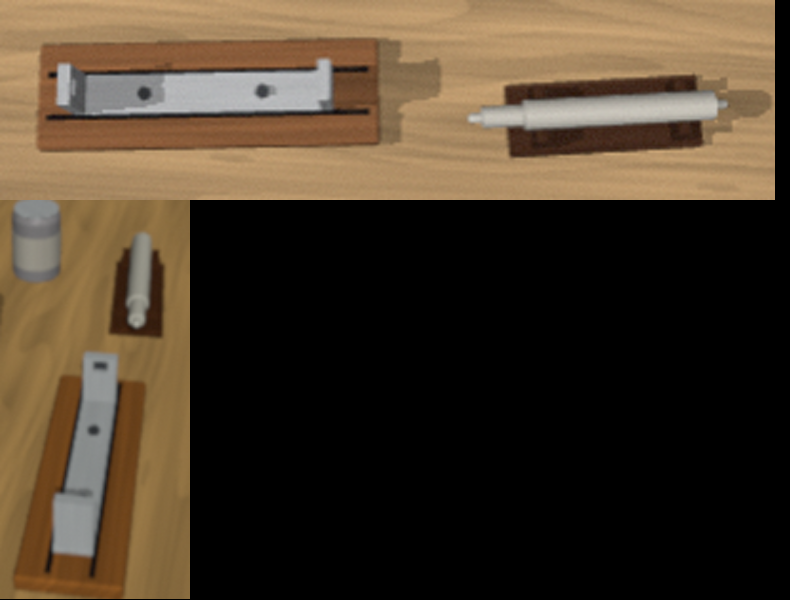

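Crop: upright tops are at top-image px (138–144, 231–247) and (242–248, 229–248), so the yoke sits toward the left (+y) end. The roller tips are at (302.6,252.2) and (406.2,246.6).

```bash
python3 - <<'E'
from h import *
t='top0.png';s='side0.png'
P=[onz(t,u,.045) for u in [(302.6,252.2),(406.2,246.6)]]
print('roller',P,np.linalg.norm(P[0]-P[1]),'mid',(P[0]+P[1])/2, 'ang',np.arctan2(*(P[0]-P[1])[:2]))
print('sprung tip 2view',cross(t,(302.6,252.2),s,(322,203.7)))
B=[onz(t,u,.02) for u in [(131.8,223),(266.2,221),(266.6,262.2),(130.6,265)]]
B=np.array(B);print('base',B.round(4).tolist(),[np.linalg.norm(B[i]-B[i-1]).round(4) for i in range(4)],B.mean(0))
d=(B[0]+B[3]-B[1]-B[2]);print('stand ang',np.arctan2(d[0],d[1]))
for u in [(137.8,238.8),(143.8,238.8),(241.8,238.6),(247.8,238.6)]: print('up',onz(t,u,.088))
# upright two-view: near upright top-edge mid in side crop
print('upr+ top 2view',cross(t,(137.8,239),s,(250+75/1.9,140+292/1.9)))
E
```

```text
roller [array([ 0.57248624, -0.07111327,  0.045     ]), array([ 0.60211654, -0.3301973 ,  0.045     ])] 0.26077287578834646 mid [ 0.58730139 -0.20065529  0.045     ] ang -0.11387086483147274
sprung tip 2view (array([ 0.57103094, -0.07075101,  0.05100062]), np.float64(0.0011449092792500187))
base [[0.6245, 0.3708, 0.02], [0.6513, 0.0247, 0.02], [0.5452, 0.017, 0.02], [0.5164, 0.3604, 0.02]] [np.float64(0.1087), np.float64(0.3471), np.float64(0.1064), np.float64(0.3446)] [0.58432484 0.19323603 0.02      ]
stand ang -0.0803757882436232
up [0.57400221 0.33030721 0.088     ]
up [0.57492393 0.31573481 0.088     ]
up [0.59020062 0.0793223  0.088     ]
up [0.59109294 0.06489652 0.088     ]
upr+ top 2view (array([0.57274753, 0.32716076, 0.09882215]), np.float64(0.0017491172369713506))
```

>>> jog_arm --pt "-0.029 -0.028 0 6.5" --pt "-0.058 -0.056 0 13" --pt "-0.087 -0.084 0 19.5" --pt "-0.116 -0.112 0 26" --pt "-0.145 -0.14 0 32"

```text
time: 0.57
tool_pos: [0.309, 0.3993, 0.2308]
tool_rot: [-0.0, 0.448, 0.894, -0.0]
contact_force: [1.1, -0.1, 0.5]
gripper_width: 0.999
```

```bash
cat >> h.py <<'E'
from scipy.spatial.transform import Rotation as Ro
def plan(xyz,yang):
    """shift in tool axes to TCP xyz and turn so tool x points along (sin a,cos a)"""
    s=manip.state(); R=Ro.from_quat(np.array(s['tool_rot'])[[1,2,3,0]]).as_matrix()
    x=R[:,0]; cur=np.arctan2(x[1],x[0]); tgt=np.arctan2(np.cos(yang),np.sin(yang))
    turn=-np.degrees((tgt-cur+np.pi)%(2*np.pi)-np.pi)
    print('t',round(s['time'],2),'pos',s['tool_pos'].round(4),'F',s['contact_force'].round(1),'w',round(s['gripper_width'],3),'shift',(R.T@(np.array(xyz)-s['tool_pos'])).round(4),'turn',round(turn,2))
E
python3 -c "
from h import *
plan([.587,-.2007,.23],-.114)"
```

```text
t 0.57 pos [0.309  0.3993 0.2308] F [ 1.1 -0.1  0.5] w 0.999 shift [-0.647  -0.1365  0.0011] turn 30.24
```

>>> jog_arm --pt "-0.04 -0.009 0 6" --pt "-0.08 -0.018 0 12" --pt "-0.12 -0.027 0 18" --pt "-0.16 -0.035 0 24" --pt "-0.2 -0.042 0 30.2"

```text
time: 0.98
tool_pos: [0.3959, 0.2142, 0.2312]
tool_rot: [0.0, 0.666, 0.746, 0.0]
contact_force: [1.0, -0.0, 0.2]
gripper_width: 1.005
```

```bash
python3 -c "
from h import *
plan([.587,-.2007,.20],-.114)"
```

```text
t 0.98 pos [0.3959 0.2142 0.2312] F [ 1.  -0.   0.2] w 1.005 shift [-0.434   0.1424  0.0312] turn 0.03
```

>>> jog_arm --pt "-0.039 0.013 0.002 0" --pt "-0.078 0.026 0.004 0" --pt "-0.117 0.039 0.006 0" --pt "-0.156 0.052 0.008 0" --pt "-0.195 0.065 0.01 0"

```text
time: 1.4
tool_pos: [0.4839, 0.0281, 0.2211]
tool_rot: [0.0, 0.664, 0.748, 0.0]
contact_force: [0.9, 0.4, 0.1]
gripper_width: 1.001
```

>>> jog_arm --pt "-0.039 0.013 0.004 0" --pt "-0.078 0.026 0.008 0" --pt "-0.117 0.039 0.012 0" --pt "-0.156 0.052 0.016 0" --pt "-0.195 0.065 0.02 0"

```text
time: 1.82
tool_pos: [0.5717, -0.1577, 0.2007]
tool_rot: [-0.0, 0.664, 0.748, -0.0]
contact_force: [0.4, 0.3, 0.1]
gripper_width: 0.998
```

>>> jog_arm --pt "-0.03 0.01 0 0" --pt "-0.043 0.013 0 0" --pt "-0.043 0.013 0 0"

```text
time: 2.07
tool_pos: [0.5896, -0.1993, 0.2006]
tool_rot: [-0.0, 0.665, 0.747, -0.0]
contact_force: [-0.9, -0.5, 0.1]
gripper_width: 1.002
```

```bash
python3 -c "
from h import *
grab('wrist','w1.png')
plan([.587,-.2007,.20],-.114)"
```

```text
t 2.12 pos [ 0.5892 -0.1975  0.2007] F [ 0.1 -0.2 -0.1] w 0.998 shift [-0.0029 -0.0026  0.0007] turn 0.21
```

View pics/w1.png

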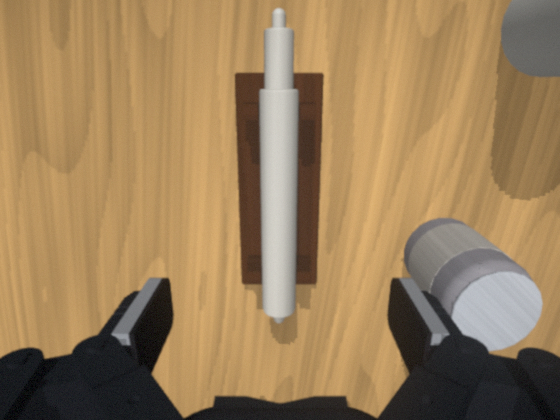

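Wrist view: roller tips at (278.5,9) and (278.5,322), mouth at row 89. The axis runs vertically, so it is aligned with the tool; the tin is well to the right.

```bash
python3 -c "
from h import *
f='w1.png'
a,b,m=[onz(f,u,.045) for u in [(278.5,9),(278.5,322),(279,89)]]
print(a,b,np.linalg.norm(a-b),(a+b)/2,np.arctan2(*(a-b)[:2]),'mouth off',np.linalg.norm(m-(a+b)/2))
print(cross(f,(278.5,9),'top0.png',(302.6,252.2)),cross(f,(278.5,322),'top0.png',(406.2,246.6)), 'tin base', onz(f,(490,345),.11))
c=(a+b)/2
plan([c[0],c[1],.026],np.arctan2(*(a-b)[:2]))"
```

```text
[ 0.57295283 -0.0679112   0.045     ] [ 0.60308501 -0.3280589   0.045     ] 0.2618869479681129 [ 0.58801892 -0.19798505  0.045     ] -0.11531334639565573 mouth off 0.07546426840582182
(array([ 0.57224241, -0.06996683,  0.05297193]), np.float64(0.002250719681337315)) (array([ 0.60328861, -0.33182908,  0.03946728]), np.float64(0.00045207059984098065)) tin base [ 0.75952799 -0.2858971   0.11      ]
t 2.12 pos [ 0.5892 -0.1975  0.2007] F [ 0.1 -0.2 -0.1] w 0.998 shift [-0.0005 -0.0011  0.1747] turn 0.13
```

>>> jog_arm --pt "0 -0.001 0.04 0" --pt "0 -0.001 0.08 0" --pt "0 -0.001 0.12 0" --pt "0 -0.001 0.155 0" --pt "0 -0.001 0.177 0"

```text
time: 2.53
tool_pos: [0.5853, -0.1936, 0.02]
tool_rot: [-0.003, 0.663, 0.749, -0.001]
contact_force: [0.1, 0.1, -1.6]
gripper_width: 0.999
```

>>> jog_arm --pt "0 0 0 0" --pt "0 0 0 0" --pt "0 0 0 0" --pt "0 0 0 0" --pt "0 0 0 0" --fingers 0

```text
time: 2.95
tool_pos: [0.5893, -0.1976, 0.0277]
tool_rot: [0.001, 0.663, 0.748, -0.0]
contact_force: [-2.4, 0.7, 6.2]
gripper_width: 0.332
```

>>> jog_arm --pt "0 0 0 0" --pt "0 0 0 0" --pt "0 0 0 0" --pt "0 0 0 0" --pt "0 0 0 0"

```text
time: 3.37
tool_pos: [0.5893, -0.1976, 0.0278]
tool_rot: [0.001, 0.664, 0.748, 0.0]
contact_force: [-5.3, 1.0, 7.4]
gripper_width: 0.336
```

>>> jog_arm --pt "0 0 -0.03 0" --pt "0 0 -0.07 0" --pt "0 0 -0.11 0" --pt "0 0 -0.15 0" --pt "0 0 -0.172 0"

```text
time: 3.78
tool_pos: [0.5906, -0.1978, 0.204]
tool_rot: [0.005, 0.664, 0.748, 0.001]
contact_force: [1.5, -0.3, -0.8]
gripper_width: 0.331
```

```bash
python3 -c "
from h import *
plan([.583,.15,.20],-.075)"
```

```text
t 3.78 pos [ 0.5906 -0.1978  0.204 ] F [ 1.5 -0.3 -0.8] w 0.331 shift [0.3463 0.0339 0.0025] turn 2.54
```

>>> jog_arm --pt "0.039 0.003 -0.01 0.5" --pt "0.078 0.007 -0.02 1" --pt "0.117 0.01 -0.03 1.5" --pt "0.156 0.014 -0.04 2" --pt "0.195 0.018 -0.05 2.5"

```text
time: 4.2
tool_pos: [0.5827, 0.0005, 0.2483]
tool_rot: [0.001, 0.68, 0.733, 0.001]
contact_force: [0.6, 0.4, -2.6]
gripper_width: 0.332
```

>>> jog_arm --pt "0.039 0.003 -0.005 0" --pt "0.078 0.006 -0.01 0" --pt "0.117 0.009 -0.015 0" --pt "0.156 0.012 -0.02 0" --pt "0.19 0.014 -0.02 0"

```text
time: 4.62
tool_pos: [0.5828, 0.192, 0.2693]
tool_rot: [0.001, 0.679, 0.734, 0.002]
contact_force: [0.1, -0.8, -1.7]
gripper_width: 0.328
```

>>> jog_arm --pt "0 0 0 0" --pt "0 0 0 0" --pt "0 0 0 0"

```text
time: 4.87
tool_pos: [0.5825, 0.1892, 0.2669]
tool_rot: [0.0, 0.68, 0.734, 0.0]
contact_force: [0.8, 0.3, -1.8]
gripper_width: 0.332
```

```bash
python3 -c "
from h import *
grab('wrist','w2.png'); plan([.583,.1975,.24],-.08)
grab('side','s2.png')"
```

```text
t 4.92 pos [0.5826 0.1885 0.2668] F [-0.5 -1.1 -1.9] w 0.335 shift [0.0089 0.001  0.0268] turn -0.29
```

View pics/w2.png

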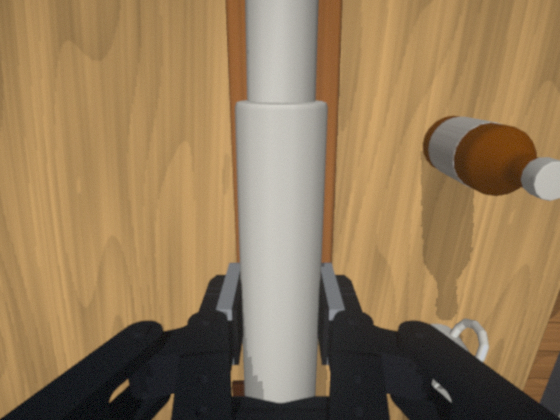

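Wrist view with the roller held: it hides the uprights, mouth edge at row 101 from cols 237–327. The base's two long edges are visible at about cols 228–240 and 335–343. I'll use those for the stand's centre plane and angle.

```bash
python3 - <<'E'
from h import *
f='w2.png'; im=cv2.imread('pics/'+f); lab=cv2.cvtColor(im,cv2.COLOR_BGR2LAB).astype(float)
L=[];R=[]
for r in range(5,240,6):
    g=np.diff(cv2.GaussianBlur(lab[r-2:r+3].mean(0)[:,0:1],(1,5),0)[:,0])
    l=np.argmin(g[215:245])+215.5; q=np.argmax(g[328:352])+328.5
    L.append(onz(f,(l,r),.02));R.append(onz(f,(q,r),.02))
L=np.array(L);R=np.array(R)
for E in (L,R):
    p=np.polyfit(E[:,1],E[:,0],1); res=E[:,0]-np.polyval(p,E[:,1]); k=abs(res)<.003; p=np.polyfit(E[k,1],E[k,0],1)
    print('edge slope',p[0].round(4),'x at y=.193',np.polyval(p,.193).round(4),k.sum(),len(k),'res',res[k].std().round(4))
s=manip.state(); T=Ro.from_quat(np.array(s['tool_rot'])[[1,2,3,0]]).as_matrix()
for u in [(282,101),(237,101),(327,101),(281,60)]:
    w=onz(f,u,s['tool_pos'][2]+.019); print(u,w.round(4),(T.T@(w-s['tool_pos'])).round(4))
E
```

```text
edge slope -0.0822 x at y=.193 0.5316 40 40 res 0.0003
edge slope -0.0824 x at y=.193 0.6415 40 40 res 0.0003
(282, 101) [0.5773 0.2641 0.2856] [ 0.0761  0.0002 -0.019 ]
(237, 101) [0.563  0.263  0.2856] [ 0.0761 -0.0141 -0.019 ]
(327, 101) [0.5916 0.2652 0.2856] [ 0.0762  0.0146 -0.019 ]
(281, 60) [0.576  0.2764 0.2856] [ 0.0885 -0.0001 -0.019 ]
```

View pics/s2.png

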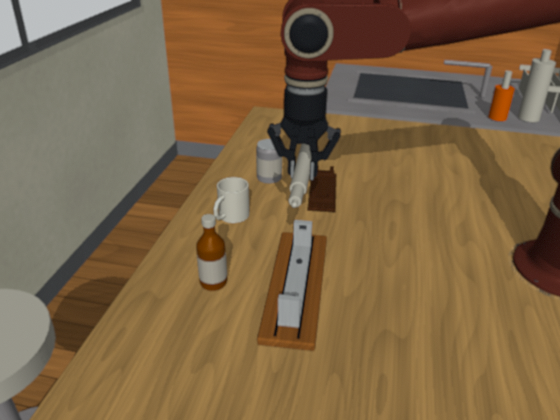

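Side view: roller held level above the stand, nothing disturbed. Shifting sideways so the wrist camera sees the +y upright past the roller.

>>> jog_arm --pt "-0.015 -0.03 0 -0.3" --pt "-0.03 -0.06 0 -0.4" --pt "-0.03 -0.06 0 -0.4" --pt "-0.03 -0.06 0 -0.4"

```text
time: 5.3
tool_pos: [0.5241, 0.1532, 0.266]
tool_rot: [-0.0, 0.678, 0.735, -0.0]
contact_force: [0.1, 0.3, -1.5]
gripper_width: 0.329
```

```bash
python3 -c "
from h import *
grab('wrist','w3.png'); plan([.583,.1975,.24],-.0822)
for y in (.318,.330): print(proj('w3.png',[.5866-.0823*(y-.193),y,.088]))
"
```

```text
t 5.35 pos [0.5251 0.1537 0.2666] F [ 1.   0.9 -1.6] w 0.331 shift [0.039  0.0612 0.0267] turn -0.1
[366.13943284 -24.6145431 ]
[367.01512379 -42.31664057]
```

View pics/w3.png

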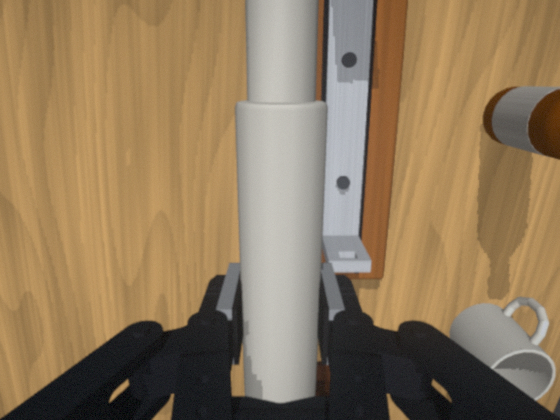

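Wrist view: the -y upright is visible, with its inner face foot at row ~236, top face rows ~262–271 (right corner col 369), pocket near (346,254), and the base end at row ~278.

```bash
python3 - <<'E'
from h import *
f='w3.png'; im=cv2.imread('pics/'+f)
print(cv2.cvtColor(im,cv2.COLOR_BGR2GRAY)[230:284,[338,355]].T)
c=lambda y:.5866-.0823*(y-.193)
for n,u,h in [('foot',(345,236.5),.025),('topin',(355,262),.088),('topout',(355,271),.088),('base end',(360,278),.02),('top right corner',(369,266),.088)]:
    w=onz(f,u,h); print(n,w.round(4),'perp off',round((w[0]-c(w[1]))*np.cos(.0822),4))
E
```

```text
[[184 184 182 182 179 165 152 148 144 147 146 144 148 146 145 147 145 147
  145 148 150 153 162 162 157 152 152 150 148 148 157 172 182 183 183 183
  182 184 184 180 179 167 137  97  72  51  48  43  44  39  48  49  53  58]
 [182 184 181 183 177 162 151 150 145 147 147 146 142 146 144 144 144 144
  145 145 147 152 151 143 135 127 123 122 131 144 156 172 179 182 183 186
  184 183 184 181 178 163 123  85  86  85  81  83  87  95 109 107 113 113]]
foot [0.6017 0.08   0.025 ] perp off 0.0058
topin [0.6008 0.0801 0.088 ] perp off 0.0049
topout [0.6022 0.0707 0.088 ] perp off 0.0055
base end [0.6272 0.0278 0.02  ] perp off 0.0269
top right corner [0.6147 0.0769 0.088 ] perp off 0.0185
```

```bash
cat >> h.py <<'E'
A=.0822; U=np.array([-np.sin(A),np.cos(A)])
def ps(s,z,off=0):
    "plan for roller mid at stand coordinate s, axis height z"
    p=np.array([.5866,.193])+(s-.001)*U+off*np.array([U[1],-U[0]]); plan([p[0],p[1],z-.019],-A)
def where():
    s=manip.state(); d=s['tool_pos'][:2]-[.5866,.193]; print('s',round(d@U+.001,4),'off',round(d@[U[1],-U[0]],4),'axis z',round(s['tool_pos'][2]+.019,4),'F along s/perp/z',round(s['contact_force'][:2]@U,1),round(s['contact_force'][:2]@[U[1],-U[0]],1),round(s['contact_force'][2],1),'torque',s['ft_torque'].round(2))
E
python3 -c "
from h import *
where();ps(-.014,.125)"
```

```text
s -0.0331 off -0.0645 axis z 0.2856 F along s/perp/z 0.8 1.0 -1.6 torque [ 0.03  0.01 -0.05]
t 5.35 pos [0.5251 0.1537 0.2666] F [ 1.   0.9 -1.6] w 0.331 shift [0.0192 0.0643 0.1607] turn -0.1
```

>>> jog_arm --pt "0.01 0.032 0.02 -0.1" --pt "0.019 0.064 0.045 -0.1" --pt "0.019 0.064 0.085 -0.1" --pt "0.019 0.064 0.125 -0.1" --pt "0.019 0.064 0.15 -0.1"

```text
time: 5.77
tool_pos: [0.5867, 0.1787, 0.1117]
tool_rot: [-0.001, 0.677, 0.736, -0.002]
contact_force: [0.3, -0.5, -2.8]
gripper_width: 0.331
```

>>> jog_arm --pt "0 0 0.003 0" --pt "0 0 0.006 0" --pt "0 0 0.009 0" --pt "0 0 0.009 0"

```text
time: 6.1
tool_pos: [0.5893, 0.1793, 0.11]
tool_rot: [0.001, 0.677, 0.736, 0.002]
contact_force: [-0.1, 0.2, -1.5]
gripper_width: 0.333
```

```bash
python3 -c "
from h import *
where();ps(-.014,.102)"
```

```text
s -0.0128 off 0.0015 axis z 0.129 F along s/perp/z 0.2 -0.1 -1.5 torque [-0.06  0.07 -0.02]
t 6.1 pos [0.5893 0.1793 0.11  ] F [-0.1  0.2 -1.5] w 0.333 shift [-0.0012 -0.0017  0.0269] turn 0.12
```

>>> jog_arm --pt "-0.001 -0.001 0.008 0.1" --pt "-0.001 -0.0015 0.016 0.1" --pt "-0.001 -0.0015 0.023 0.1" --pt "-0.001 -0.0015 0.026 0.1" --pt "-0.001 -0.0015 0.028 0.1"

```text
time: 6.52
tool_pos: [0.5861, 0.1784, 0.0797]
tool_rot: [0.0, 0.677, 0.736, 0.0]
contact_force: [-0.4, 2.6, 3.8]
gripper_width: 0.329
```

>>> jog_arm --pt "0 0 0.002 0" --pt "0 0 0.003 0" --pt "0 0 0.004 0" --pt "0 0 0.005 0" --pt "0 0 0.005 0"

```text
time: 6.93
tool_pos: [0.5862, 0.1784, 0.0746]
tool_rot: [0.0, 0.677, 0.736, 0.001]
contact_force: [-0.2, 4.4, 4.0]
gripper_width: 0.332
```

```bash
python3 -c "
from h import *
where()"
```

```text
s -0.0135 off -0.0016 axis z 0.0936 F along s/perp/z 4.4 0.1 4.0 torque [0.15 0.12 0.01]
```

>>> jog_arm --pt "0 0.0005 0.002 0" --pt "0 0.001 0.004 0" --pt "0 0.0015 0.006 0" --pt "0 0.0015 0.008 0" --pt "0 0.0015 0.01 0"

```text
time: 7.35
tool_pos: [0.5872, 0.1779, 0.0638]
tool_rot: [-0.0, 0.677, 0.736, -0.0]
contact_force: [-1.2, 2.9, 2.7]
gripper_width: 0.329
```

>>> jog_arm --pt "0 0 0.002 0" --pt "0 0 0.004 0" --pt "0 0 0.005 0" --pt "0 0 0.005 0" --pt "0 0 0.005 0"

```text
time: 7.77
tool_pos: [0.5872, 0.1779, 0.0591]
tool_rot: [-0.0, 0.677, 0.736, -0.0]
contact_force: [-2.0, 1.9, 2.3]
gripper_width: 0.334
```

```bash
python3 -c "
from h import *
where(); grab('side','s3.png'); cv2.imwrite('pics/s3c.png',cv2.resize(cv2.imread('pics/s3.png')[120:345,220:370],None,fx=2.6,fy=2.6,interpolation=cv2.INTER_CUBIC))"
```

```text
s -0.0141 off -0.0007 axis z 0.0781 F along s/perp/z 2.1 -1.8 2.3 torque [-0.21  0.27 -0.17]
```

View pics/s3c.png

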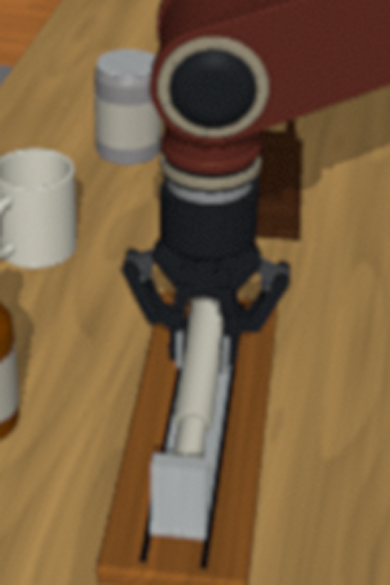

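Crop: the roller is tilted, sprung end down behind the +y upright and clear of it; nothing else touched. Raising, then measuring the tilt from the mouth's rim in the wrist camera.

>>> jog_arm --pt "0 0 -0.006 0" --pt "0 0.0005 -0.012 0" --pt "0 0.0005 -0.02 0" --pt "0 0.0005 -0.029 0" --pt "0 0.0005 -0.029 0"

```text
time: 8.23
tool_pos: [0.5895, 0.1783, 0.0911]
tool_rot: [0.001, 0.677, 0.736, 0.002]
contact_force: [-0.3, 0.5, -1.6]
gripper_width: 0.331
```

```bash
python3 - <<'E'
from h import *
grab('wrist','w4.png'); where()
for f in ['w2.png','w4.png']:
    im=cv2.imread('pics/'+f); g=cv2.GaussianBlur(cv2.cvtColor(im,cv2.COLOR_BGR2GRAY),(5,5),0).astype(int)
    d=np.diff(g[:,281]); i=np.argsort(-abs(d))[:8]; print(f,sorted([(int(k),int(d[k])) for k in i]))
    print(g[60:200:4,281])
im=cv2.imread('pics/w4.png')
cv2.imwrite('pics/w4c.png',cv2.resize(im[0:300,180:400],None,fx=2,fy=2))
E
```

```text
s -0.0139 off 0.0013 axis z 0.1093 F along s/perp/z -0.2 0.3 -2.9 torque [ 0.01  0.05 -0.05]
w2.png [(101, -6), (104, 10), (105, 6), (400, -14), (401, -30), (402, -40), (403, -35), (404, -18)]
[196 194 195 195 196 195 195 196 196 196 195 187 201 195 195 194 195 195
 195 195 195 195 196 195 196 196 196 196 196 195 195 196 195 195 195]
w4.png [(99, -5), (399, -5), (400, -16), (401, -34), (402, -44), (403, -38), (404, -20), (405, -8)]
[218 219 218 219 219 219 219 219 219 219 213 216 215 215 215 216 216 216
 215 216 217 216 216 217 216 217 217 216 217 217 217 216 216 216 217]
```

View pics/w4c.png

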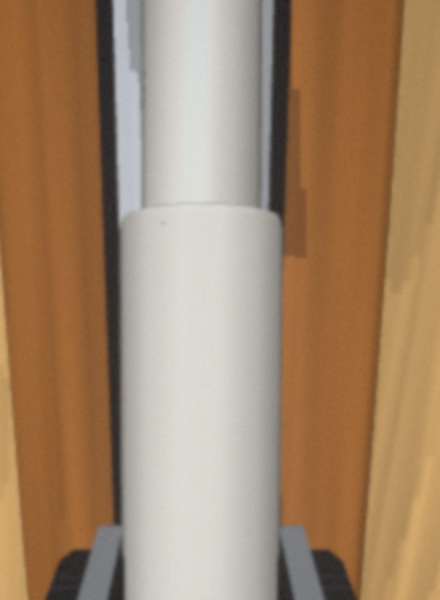

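Crop: the roller lies centred over the yoke bar. The mouth rim is about 81 px wide (90 when level), so its front end is farther from the camera.

```bash
python3 - <<'E'
from h import *
s=manip.state(); R=Ro.from_quat(np.array(s['tool_rot'])[[1,2,3,0]]).as_matrix(); P=s['tool_pos']
for t in (0,.15,.2,.25,.3):
    f=lambda x,y,z:proj('w4.png',P+R@np.array([x,y,z]))
    c=(.001+.075*np.cos(t),-.019+.075*np.sin(t))
    a=f(c[0],-.015,c[1]);b=f(c[0],.015,c[1]);top=f(c[0]+.015*np.sin(t),0,c[1]-.015*np.cos(t))
    print(t,(b[0]-a[0]).round(1),a[1].round(1),top[1].round(1))
f='w4.png'; lab=cv2.cvtColor(cv2.imread('pics/'+f),cv2.COLOR_BGR2LAB).astype(float)
im=lab[...,0]
for r in (20,60,110,160,200,250):
    g=np.diff(cv2.GaussianBlur(im[r-2:r+3].mean(0)[None],(7,1),0)[0]); l=np.argmin(g[170:210])+170.5; q=np.argmax(g[355:400])+355.5
    a,b=onz(f,(l,r),.02),onz(f,(q,r),.02); m=(a+b)/2; print(r,l,q,m.round(4),np.linalg.norm(a-b).round(4),((m[:2]-[.5866,.193])@[U[1],-U[0]]).round(4))
g=np.diff(im[104:120].mean(0)); print('mouth edges',np.argmax(np.abs(g[225:250]))+225.5,np.argmax(np.abs(g[310:335]))+310.5)
E
```

```text
0 93.7 98.2 100.0
0.15 85.9 99.6 93.9
0.2 83.6 101.1 93.3
0.25 81.3 103.0 93.4
0.3 79.2 105.3 94.1
20 171.5 380.5 [0.5783 0.2905 0.02  ] 0.1089 -0.0002
60 174.5 377.5 [0.5799 0.2709 0.02  ] 0.1086 -0.0003
110 178.5 374.5 [0.5823 0.2448 0.02  ] 0.1086 -0.0001
160 182.5 370.5 [0.5845 0.2168 0.02  ] 0.1083 -0.0001
200 185.5 367.5 [0.5864 0.1928 0.02  ] 0.1084 -0.0002
250 189.5 363.5 [0.589  0.1604 0.02  ] 0.1083 -0.0002
mouth edges 238.5 319.5
```

>>> jog_arm --pt "0.003 -0.001 0.004 0" --pt "0.006 -0.001 0.006 0" --pt "0.008 -0.001 0.006 0" --pt "0.01 -0.001 0.006 0" --pt "0.01 -0.001 0.006 0"

```text
time: 8.7
tool_pos: [0.5856, 0.1885, 0.0817]
tool_rot: [-0.0, 0.677, 0.736, -0.0]
contact_force: [0.3, 0.5, -2.0]
gripper_width: 0.331
```

>>> jog_arm --pt "0.001 0 0 0" --pt "0.002 0 0 0" --pt "0.003 0 0 0" --pt "0.004 0 0 0" --pt "0.005 0 0 0"

```text
time: 9.12
tool_pos: [0.5857, 0.1931, 0.0824]
tool_rot: [0.0, 0.677, 0.736, 0.0]
contact_force: [0.2, 0.7, -1.7]
gripper_width: 0.333
```

```bash
python3 -c "
from h import *
where()"
```

```text
s 0.0012 off -0.0009 axis z 0.1014 F along s/perp/z 0.7 0.3 -1.7 torque [ 0.05  0.01 -0.  ]
```

>>> jog_arm --pt "0.001 0.0005 0 0" --pt "0.002 0.0007 0 0" --pt "0.003 0.0007 0 0" --pt "0.004 0.0007 0 0" --pt "0.005 0.0007 0 0"

```text
time: 9.53
tool_pos: [0.5859, 0.1981, 0.0824]
tool_rot: [0.0, 0.677, 0.736, -0.0]
contact_force: [-1.7, -0.3, -1.6]
gripper_width: 0.331
```

```bash
python3 -c "
from h import *
where()"
```

```text
s 0.0061 off -0.0003 axis z 0.1014 F along s/perp/z -0.1 -1.7 -1.6 torque [0.03 0.05 0.03]
```

>>> jog_arm --pt "0.001 0 0 0" --pt "0.002 0 0 0" --pt "0.003 0 0 0" --pt "0.004 0 0 0" --pt "0.004 0 0 0"

```text
time: 9.95
tool_pos: [0.5857, 0.2024, 0.0824]
tool_rot: [-0.0, 0.677, 0.736, 0.0]
contact_force: [1.1, 0.6, -1.6]
gripper_width: 0.334
```

```bash
python3 -c "
from h import *
where()"
```

```text
s 0.0104 off -0.0002 axis z 0.1014 F along s/perp/z 0.5 1.1 -1.6 torque [ 0.21  0.01 -0.01]
```

>>> jog_arm --pt "0.001 0 0 0" --pt "0.002 0 0 0" --pt "0.003 0 0 0" --pt "0.004 0 0 0" --pt "0.004 0 0 0"

```text
time: 10.37
tool_pos: [0.5855, 0.2052, 0.0824]
tool_rot: [0.001, 0.677, 0.736, -0.001]
contact_force: [-0.3, -5.1, 0.0]
gripper_width: 0.332
```

```bash
python3 -c "
from h import *
where(); grab('side','s4.png'); cv2.imwrite('pics/s4c.png',cv2.resize(cv2.imread('pics/s4.png')[200:345,240:350],None,fx=4,fy=4,interpolation=cv2.INTER_CUBIC))"
```

```text
s 0.0133 off -0.0001 axis z 0.1014 F along s/perp/z -5.1 -0.8 0.0 torque [-0.66 -0.08  0.04]
```

>>> jog_arm --pt "0.001 0 0.0002 0" --pt "0.002 0 0.0004 0" --pt "0.003 0 0.0006 0" --pt "0.004 0 0.0008 0" --pt "0.005 0 0.001 0"

```text
time: 10.83
tool_pos: [0.5851, 0.2095, 0.0814]
tool_rot: [0.001, 0.677, 0.736, -0.001]
contact_force: [0.8, -8.4, 0.6]
gripper_width: 0.33
```

```bash
python3 -c "
from h import *
where()"
```

```text
s 0.0176 off -0.0001 axis z 0.1004 F along s/perp/z -8.5 0.1 0.6 torque [-1.15 -0.04 -0.02]
```

>>> jog_arm --pt "0.0015 0 0.0003 0" --pt "0.003 0 0.0006 0" --pt "0.0045 0 0.0009 0" --pt "0.006 0 0.0012 0" --pt "0.007 0 0.0015 0"

```text
time: 11.25
tool_pos: [0.5847, 0.2157, 0.08]
tool_rot: [0.002, 0.677, 0.736, -0.002]
contact_force: [-0.0, -10.7, 0.5]
gripper_width: 0.334
```

```bash
python3 -c "
from h import *
where()"
```

```text
s 0.0237 off -0.0 axis z 0.099 F along s/perp/z -10.6 -0.9 0.5 torque [-1.54 -0.    0.1 ]
```

>>> jog_arm --pt "0.0015 0 0.0003 0" --pt "0.003 0 0.0006 0" --pt "0.0045 0 0.0009 0" --pt "0.006 0 0.0012 0" --pt "0.006 0 0.0012 0"

```text
time: 11.67
tool_pos: [0.5843, 0.221, 0.0789]
tool_rot: [0.002, 0.677, 0.736, -0.002]
contact_force: [1.5, -12.3, 1.5]
gripper_width: 0.328
```

```bash
python3 -c "
from h import *
where(); grab('top','t5.png'); grab('side','s5.png'); a=cv2.imread('pics/t5.png')[190:290,115:275]; b=cv2.imread('pics/s5.png')[200:345,240:350]
a=cv2.resize(a,None,fx=3,fy=3,interpolation=cv2.INTER_CUBIC); b=cv2.resize(b,None,fx=2.7,fy=2.7,interpolation=cv2.INTER_CUBIC)
im=np.zeros((400,790,3),np.uint8); im[:300,:480]=a; im[:b.shape[0],485:485+b.shape[1]]=b; cv2.imwrite('pics/c5.png',im)"
```

```text
s 0.0291 off -0.0 axis z 0.0979 F along s/perp/z -12.4 0.4 1.5 torque [-1.87 -0.03  0.12]
```

View pics/c5.png

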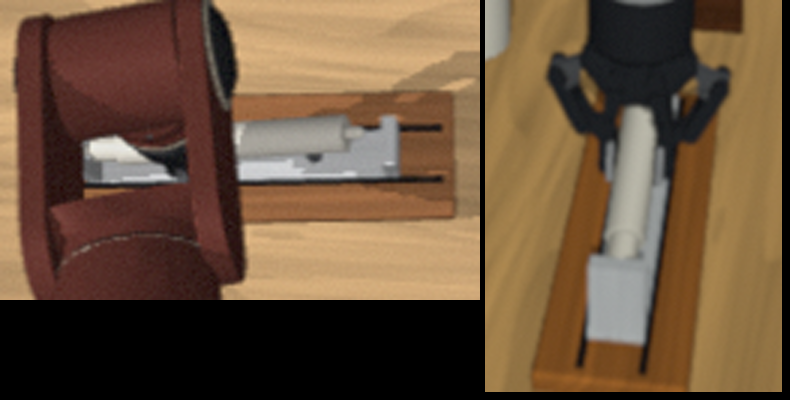

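Crop: the top view shows the fixed pin tip at about px (235.7,234.7), already inside the -y upright's inner edge (col ~242). The side view shows the sprung tube square behind the +y upright.

```bash
python3 -c "
from h import *
o=np.array([.5866,.193])
for z in (.115,.12,.125,.13,.135):
    w=onz('t5.png',(235.7,234.7),z); d=w[:2]-o; print(z,w.round(4),'s',(d@U).round(4),'off',(d@[U[1],-U[0]]).round(4))
for u in [(241.8,238.6),(143.8,238.8)]:
    w=onz('t5.png',u,.088); print('face',w,((w[:2]-o)@U).round(4),((w[:2]-o)@[U[1],-U[0]]).round(4))
"
```

```text
0.115 [0.5941 0.0925 0.115 ] s -0.1008 off -0.0008
0.12 [0.5932 0.0921 0.12  ] s -0.1011 off -0.0017
0.125 [0.5923 0.0917 0.125 ] s -0.1015 off -0.0026
0.13 [0.5914 0.0912 0.13  ] s -0.1018 off -0.0035
0.135 [0.5906 0.0908 0.135 ] s -0.1022 off -0.0044
face [0.59020062 0.0793223  0.088     ] -0.1136 -0.0057
face [0.57492393 0.31573481 0.088     ] 0.1233 -0.0016
```

>>> jog_arm --pt "-0.0005 0 0.0015 0" --pt "-0.001 0 0.003 0" --pt "-0.0015 0 0.005 0" --pt "-0.002 0 0.007 0" --pt "-0.002 0 0.008 0"

```text
time: 12.18
tool_pos: [0.5851, 0.2195, 0.0717]
tool_rot: [0.002, 0.677, 0.736, -0.001]
contact_force: [1.3, -12.5, 5.8]
gripper_width: 0.333
```

```bash
python3 -c "
from h import *
where()"
```

```text
s 0.0275 off 0.0007 axis z 0.0907 F along s/perp/z -12.5 0.3 5.8 torque [-1.35  0.09  0.06]
```

>>> jog_arm --pt "-0.0005 -0.0005 0.002 0" --pt "-0.001 -0.0005 0.004 0" --pt "-0.0015 -0.0005 0.006 0" --pt "-0.002 -0.0005 0.008 0" --pt "-0.002 -0.0005 0.009 0"

```text
time: 12.6
tool_pos: [0.5848, 0.2175, 0.0625]
tool_rot: [0.002, 0.677, 0.736, -0.001]
contact_force: [0.3, -11.8, 3.2]
gripper_width: 0.332
```

```bash
python3 -c "
from h import *
where()"
```

```text
s 0.0256 off 0.0002 axis z 0.0815 F along s/perp/z -11.7 -0.6 3.2 torque [-1.44  0.02  0.11]
```

>>> jog_arm --pt "0 0 0.0015 0" --pt "0 0 0.003 0" --pt "0 0 0.0045 0" --pt "0 0 0.006 0" --pt "0 0 0.0065 0"

```text
time: 13.02
tool_pos: [0.5846, 0.2175, 0.0557]
tool_rot: [0.002, 0.677, 0.736, -0.001]
contact_force: [1.2, -12.4, 2.9]
gripper_width: 0.333
```

```bash
python3 -c "
from h import *
where(); grab('top','t6.png'); grab('side','s6.png'); a=cv2.imread('pics/t6.png')[190:290,175:275]; b=cv2.imread('pics/s6.png')[200:345,240:350]
a=cv2.resize(a,None,fx=4,fy=4,interpolation=cv2.INTER_CUBIC); b=cv2.resize(b,None,fx=2.7,fy=2.7,interpolation=cv2.INTER_CUBIC)
im=np.zeros((400,710,3),np.uint8); im[:400,:400]=a; im[:b.shape[0],405:405+b.shape[1]]=b; cv2.imwrite('pics/c6.png',im)"
```

```text
s 0.0256 off -0.0 axis z 0.0747 F along s/perp/z -12.5 0.2 2.9 torque [-1.34 -0.07  0.  ]
```

View pics/c6.png

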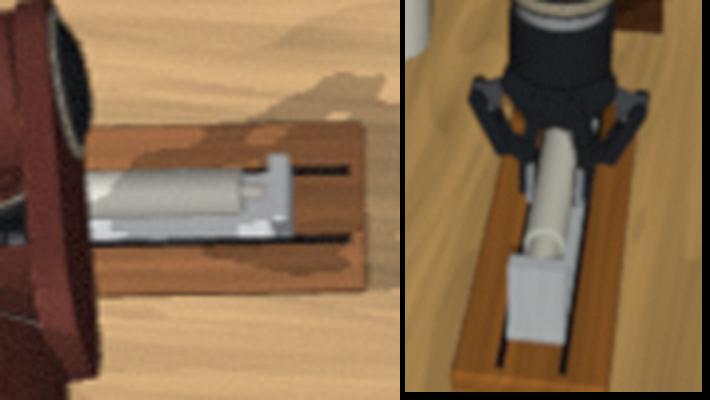

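Crop: the fixed pin tip at top px ~(240.5,237.8) is down inside the -y upright (edge ~242) and in line with it. Now easing toward -y into the pocket.

>>> jog_arm --pt "-0.001 0 0.0005 0" --pt "-0.003 0 0.0005 0" --pt "-0.005 0 0.0005 0" --pt "-0.007 0 0.0005 0" --pt "-0.008 0 0.0005 0"

```text
time: 13.53
tool_pos: [0.5852, 0.2106, 0.0555]
tool_rot: [0.001, 0.677, 0.736, -0.0]
contact_force: [-0.2, -7.9, 0.9]
gripper_width: 0.329
```

```bash
python3 -c "
from h import *
where()"
```

```text
s 0.0187 off 0.0 axis z 0.0745 F along s/perp/z -7.8 -0.8 0.9 torque [-0.71 -0.    0.07]
```

>>> jog_arm --pt "-0.001 0 0 0" --pt "-0.002 0 0 0" --pt "-0.003 0 0 0" --pt "-0.003 0 0 0"

```text
time: 13.87
tool_pos: [0.5854, 0.2079, 0.0555]
tool_rot: [0.001, 0.677, 0.736, -0.0]
contact_force: [-0.4, -6.5, 1.8]
gripper_width: 0.331
```

```bash
python3 -c "
from h import *
where()"
```

```text
s 0.016 off -0.0 axis z 0.0745 F along s/perp/z -6.4 -1.0 1.8 torque [-0.64 -0.02  0.04]
```

>>> jog_arm --pt "-0.0005 0 0.0003 0" --pt "-0.001 0 0.0006 0" --pt "-0.0015 0 0.001 0" --pt "-0.0015 0 0.001 0" --pt "-0.0015 0 0.001 0"

```text
time: 14.28
tool_pos: [0.5855, 0.2068, 0.0546]
tool_rot: [0.001, 0.677, 0.736, 0.0]
contact_force: [-0.5, -6.7, 2.9]
gripper_width: 0.329
```

```bash
python3 -c "
from h import *
where()"
```

```text
s 0.0149 off 0.0 axis z 0.0736 F along s/perp/z -6.7 -1.1 2.9 torque [-0.39  0.08  0.06]
```

>>> jog_arm --pt "-0.0005 0 0 0" --pt "-0.001 0 0 0" --pt "-0.0015 0 0 0" --pt "-0.002 0 0 0" --pt "-0.002 0 0 0"

```text
time: 14.7
tool_pos: [0.5855, 0.2064, 0.0546]
tool_rot: [0.0, 0.677, 0.736, 0.001]
contact_force: [0.6, 0.3, 4.7]
gripper_width: 0.33
```

```bash
python3 -c "
from h import *
where()"
```

```text
s 0.0145 off 0.0 axis z 0.0736 F along s/perp/z 0.2 0.7 4.7 torque [ 0.58  0.02 -0.02]
```

Bottomed: the arm force along the axis is balanced at d≈6 mm, with 6 N of support from the pocket floors. Releasing.

>>> jog_arm --pt "0 0 0 0" --pt "0 0 0 0" --pt "0 0 0 0" --pt "0 0 0 0" --pt "0 0 0 0" --fingers 1

```text
time: 15.12
tool_pos: [0.5843, 0.2054, 0.053]
tool_rot: [-0.0, 0.677, 0.736, -0.0]
contact_force: [-0.4, -0.5, 0.8]
gripper_width: 0.995
```

>>> jog_arm --pt "0 0 -0.01 0" --pt "0 0 -0.03 0" --pt "0 0 -0.06 0" --pt "0 0 -0.1 0" --pt "0 0 -0.14 0"

```text
time: 15.53
tool_pos: [0.5839, 0.2053, 0.1947]
tool_rot: [-0.001, 0.677, 0.736, -0.001]
contact_force: [1.2, 0.2, 0.4]
gripper_width: 0.999
```

>>> jog_arm --pt "-0.03 0 -0.01 0" --pt "-0.03 0 -0.01 0" --pt "-0.03 0 -0.01 0" --pt "-0.03 0 -0.01 0"

```text
time: 15.87
tool_pos: [0.5868, 0.1756, 0.2031]
tool_rot: [-0.0, 0.677, 0.736, -0.0]
contact_force: [0.6, -0.1, 0.0]
gripper_width: 1.002
```

```bash
python3 -c "
from h import *
where(); grab('wrist','w7.png'); grab('side','s7.png'); a=cv2.imread('pics/w7.png'); b=cv2.imread('pics/s7.png')[200:345,240:350]
b=cv2.resize(b,(319,420),interpolation=cv2.INTER_CUBIC)
cv2.imwrite('pics/c7.png',np.hstack([cv2.resize(a[:,100:560],(460,420)),b]))"
```

```text
s -0.0164 off -0.0013 axis z 0.2221 F along s/perp/z -0.1 0.6 0.0 torque [ 0.01  0.   -0.04]
```

View pics/c7.png

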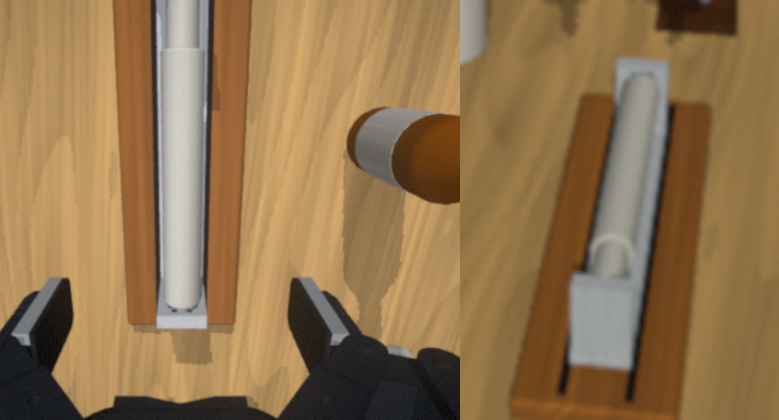

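Crop: the roller lies along the yoke between both uprights, mouth at wrist px ~(282,49), fixed tube end ~(282,309) just inside the -y upright. The gripper is clear and the soap is undisturbed. One numeric check before handing in.

```bash
python3 -c "
from h import *
f='w7.png'; g=cv2.cvtColor(cv2.imread('pics/'+f),cv2.COLOR_BGR2HSV)[...,1].astype(float)
o=np.array([.5866,.193]); P=[]
for r in (65,120,180,240,285):
    row=g[r-2:r+3].mean(0); d=np.diff(cv2.GaussianBlur(cv2.imread('pics/'+f,0)[r-2:r+3].mean(0)[None],(3,1),0)[0])
    l=np.argmax(d[250:268])+250.5; q=np.argmin(d[296:315])+296.5
    a,b=onz(f,(l,r),.072),onz(f,(q,r),.072); m=(a+b)/2; P.append(m); e=m[:2]-o
    print(r,l,q,'width',np.linalg.norm(a-b).round(4),'s',(e@U).round(4),'off',(e@[U[1],-U[0]]).round(4))
m,e=onz(f,(282,47),.072),onz(f,(282,309),.072); print('len mouth-end',np.linalg.norm(m-e),'mid s',((m[:2]-o)@U-.075).round(4))
"
```

```text
65 256.5 307.5 width 0.0349 s 0.0757 off -0.0002
120 257.5 306.5 width 0.0349 s 0.0386 off -0.0001
180 258.5 304.5 width 0.0344 s -0.0053 off -0.0004
240 259.5 303.5 width 0.0346 s -0.0539 off -0.0003
285 259.5 303.5 width 0.0361 s -0.0939 off -0.0003
len mouth-end 0.20401004843776824 mid s 0.0122
```

```bash
python3 -c "
from h import *
o=np.array([.5866,.193]); V=np.array([U[1],-U[0]])
for n,s,z in [('mouth',.0145+.075,.072),('end level',.0145-.117,.072),('end high 10mm',.0145-.117,.082)]:
    p=[proj('w7.png',[*(o+s*U+k*V),z]) for k in (-.015,.015)]; q=proj('w7.png',[*(o+s*U),z+.015]); print(n,np.round(p,1).tolist(),'top rim',q.round(1))
im=cv2.imread('pics/w7.png',0)
for r in (62,285,300): print(r,im[r,250:318:2])
"
```

```text
mouth [[260.1, 43.5], [304.5, 43.5]] top rim [282.4  41. ]
end level [[263.7, 294.1], [299.9, 294.2]] top rim [281.9 304.1]
end high 10mm [[263.2, 300.7], [300.5, 300.7]] top rim [281.9 311.3]
62 [ 93  49  49  86 180 166 147 162 173 185 189 195 196 200 201 199 199 197
 200 195 187 183 177 168 157 145 130 129 143  61  45  55  91  96]
285 [110 109 105  65  59 130 151 149 171 187 196 200 203 204 205 203 197 195
 191 182 174 165 155 138 121 103 112  65  60 113 116 113 114 115]
300 [110 107 106  79 115 151 155 151 168 185 197 199 201 203 203 199 196 194
 188 182 172 162 151 137 123 146 156 148  84 112 110 112 110 114]
```

```bash
python3 -c "
from plant import manip
print(manip.job_done())"
```

```text
the job is handed in; nothing more can be done
None
```

The roller is in the kitchen-roll stand with both pins in the uprights' pockets, and I've handed the job in. The hand-in gave no verdict, so this rests on my own checks.

**How it went**
- I gripped the roller at its middle and tilted it about 0.22 rad by resting its fixed end on the -y upright.
- I put the sprung pin in the +y pocket and pressed it in by about 17 mm. The highest force I read at the wrist was about 15 N.
- I then swung the fixed end down, eased it into its pocket and let go. The whole job took about 16 s of robot time.

**Last checks**
- **Seated:** just before release the push along the roller's axis fell from 6.7 N to about 0 and the roller stopped moving. That fits the fixed pin bottoming in its pocket with the spring in by about 6 mm, roughly 7 N at each end.
- **Level and centred:** in the last wrist picture both tube ends fit a level roller. The sideways offset came out at about 0 mm, but its edge fit gave a 35 mm width for the 30 mm tube, so it may partly follow the yoke bar.
- **Clear of things:** the gripper is open and well above the stand. The soap bottle looked undisturbed; the mug and tin were not re-measured at the end, but I kept well away from both.

**Disagreements**
- The sprung pin met the pocket bottom about 5 mm farther along than the pictures suggested.
- In the last picture the roller sits about 3 mm off the arm's reading along the stand.
- The top and wrist cameras differ by 2–4 mm.

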